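# Stop the router and hold its sprung guard at the set index

### The job

Switch the router off by pressing the stop paddle of its switch box right down to its stop, and let it spring back. Then lift the sprung cutter guard on the fence until its pointer is in line with the index set on the quadrant, and finish while still holding it steadily there with the gripper, so that I can tighten its clamp knob. Do not shift the index or the other things on the bench.

Things in the scene. Friction and masses are not known exactly. Their poses are not given: they have to be found in the camera images.
- station: Router station, fixed on the bench: 3 mm black insert plate with the cutter, a split plywood fence 480 mm long and 92 mm high along local y, a grey dust box behind it. Origin on the bench surface straight below the middle of the guard's hinge pin; local z up, y along fence and pin; the guard reaches out to local -x, the fence's front. The fence's face is at local x = -30 mm.
- guard (a joint): Angle (rad) of the sprung cutter guard about the hinge pin (along local y, on top of the fence). 0 = shut, top plate level, kept so by its spring; grows as the front edge rises; end stop 1.35. Aluminium hood with clear window, 190 mm wide, reaching 165 mm forward of the pin; clear visor 52 mm down from its front edge. Needs 6 to 10 N along the handle's circle; let go, it snaps shut.
- guard_hinge (a point): Middle of the guard's hinge pin, 115 mm above the bench. Its x, y and z axes turn with the guard and are those of the station when shut.
- guard_handle (a point): Middle of the guard's bar handle: round dark steel bar, 11 mm thick, 111 mm long, parallel to the hinge pin, 45 mm above the top plate on two 10 mm posts 100 mm apart. In the guard's frame 135 mm forward (-x) of the pin and 45 mm above it; with the guard shut 160 mm above the bench. It moves on a circle about the pin; the bar can turn between gripping fingers.
- guard_pointer (a point): Tip of the steel pointer under the black clamp knob on the guard's side (local -y side), 116 mm forward of the hinge pin and 121 mm to local -y. Its x axis turns with the guard.
- index (a joint): Angle (rad) at which the index is set on the quadrant, on the same scale and axis as joint guard: the guard is at the index when both joint values are equal. Between 0.45 and 0.90; stiff, stays where it is set.
- index_tip (a point): Tip of the index, a steel block 26 x 26 x 16 mm with a thumb screw on the outer rim of the grey quadrant (slotted arc with degree lines, radius 117 mm about the hinge pin, upright plane at the station's local y = -117 mm). The tip lies 118 mm from the pin and points at it; the block reaches out to 160 mm. Its x axis is in line with the guard pointer's when the guard is at the index.
- switch_box: Switch box of the router, a grey steel box 124 x 92 mm and 50 mm high, fixed on the bench. Origin under its centre; local z up. The dark stop paddle lies over its top; at the far end (local +x) stands a small round start button.
- stop_paddle (a joint): Angle (rad) of the stop paddle: 0 = up at rest, 0.20 = down on its stop. Dark steel plate 98 x 70 x 6 mm with rubber ribs, hinged along local y at the box's local x = +30 mm, 58 mm above the bench; free end towards local -x, standing up at rest, level when pressed (top 64 mm above the bench). Sprung: about 4 N at the ribs to start, 11 N at the stop.
- paddle_pad (a point): Point to press: on top of the paddle's ribbed part, on its middle line, 72 mm from its hinge and 26 mm from its free end; it sinks about 15 mm to the stop.
- cutter_box: Bystander, fixed: open pine box 135 x 100 x 35 mm holding router cutters that reach 54 mm high. Origin under its centre.
- workpiece: Bystander, loose: pine piece 45 x 150 x 28 mm lying against the fence. Origin under its centre, long side along its y.
- spanner: Bystander, loose: flat steel collet spanner 140 mm long, along its x.
- glue_bottle: Bystander, loose: white glue bottle, 60 mm in diameter, 190 mm high. Origin under its centre.
- carton: Bystander, loose: open cardboard box 75 x 100 x 55 mm. Origin under its centre.
- square: Bystander, loose: combination square lying flat, steel blade 250 mm along its x, dark stock 16 mm high.
- sanding_block: Bystander, loose: cork sanding block 110 x 65 x 35 mm. Origin under its centre.
- drill: Bystander, loose: cordless drill lying on its side, about 200 x 200 mm and 65 mm high.

How it is judged:
By the outcome, as a careful person would: the job done as asked, in the order asked, and still so for the second after the job is handed in, while the arm keeps its last pose, push and grip.
It also fails if it takes over 50 s, if anything falls off the work surface, if the arm or the gripper's body presses on something with over 40 N, if the wrist force passes 120 N, or if a joint passes its speed limit or range.

### The arm

A 6-joint arm with a two-finger parallel gripper is mounted at the origin on the work surface. World frame = base frame: x ahead of the robot, y to its left, z up, the work surface at z = 0. Lengths are in m, angles in degrees, forces in N, time in s.
With the tool pointing down it reaches from about 0.4 to 0.825 m from the base axis. Payload 7 kg.
Tool frame: the origin (TCP) lies midway between the tips of the shut fingers; the grasp point (between the pads) lies r.grip_depth behind it (r.grip_depth is the distance from the TCP to the grasp point, in m); z points along the fingers, y is the direction in which the jaws open and shut (so a half turn about z gives the same grasp; the last joint's range is limited). The gripper opens to 88 mm and grips with 3 to 60 N. Pads are 19 mm wide; open, the fingers measure 130 mm over their backs; the gripper's body (78 mm by 193 mm) begins 47 mm behind the grasp point.
Start: joints at [88.241, 20.546, 0.682, 0, -70.136, -16.507], TCP at [0.212, 0.641, 0.227] pointing down, gripper open.
Joint ranges: [-176.03, 176.03], [-82.01, 121.73], [-58.28, 71.71], [-173.87, 95.51], [-174.79, -0.11], [-173.66, 173.66]. Speed limits (degrees/s): [136.94, 136.94, 172.46, 180, 180, 180].

### API

Orientations are given as [roll, pitch, yaw] about the fixed x, y, z axes, in that order (R = Rz(yaw) Ry(pitch) Rx(roll)).
In Python, from plant import r, imaging, close_job gives the robot as it stands.
- The arm moves only by the tool step_arm, never from a script. Its argument "commands" is a list of rows, each a list of 2 entries, a list of its own where there are three numbers: the shift along the tool's x, y, z in mm, then the turn about the tool's z in degrees. In form: [[[x, y, z], twist], ...]. A call has 1 to 20 rows; each row shifts and turns the commanded pose from where the row before left it, along the tool's axes as they then stand; what a row does not reach is not made up. A row lasts 1/8 s, in which the tool goes at most 62.5 mm and 10.7 degrees, less where a joint would pass 70% of its speed; a pose out of reach is approached as far as the arm can. A call with a gripper value outside its range is refused whole. "gripper" is the closure, from 0 (fully open) to 1 (shut), set as the call begins (left out, the last holds). The fingers move at their own pace and stop on an object; "grip_force" is the grip in N (left out, the last holds). Time passes only in rows, so rows that do not move let the fingers close. It gives the time, the measured TCP pose, the force and the opening at its end, in the units of the state.
- r.get_state(): the state, without advancing time (a new reading comes with each control period).
- imaging.capture(name): name is "scene" or "top"; returns a dict with "img" (420x560x3 uint8, red, green, blue), "z_map" (420x560 float32, m along the optical axis (not along the pixel's ray), 0 where there is no reading), "vfov" (degrees; the focal length in pixels is half the picture's height over the tangent of half this angle, whatever the lens; pixels are square), "cx", "cy" (the principal point, pixels), "extrinsics" (4x4, takes a point from camera to world coordinates). Camera axes: x right, y down, z forward; pixel columns grow to the right and rows downward; lengths in m; the calibration is good to about 2 mm. A picture is of the moment at which its call begins.
- close_job(): hands the job in, once; it reports no verdict.
The state is a dict: "time_s": time; "joints": joint angles; "qd": joint speeds; "joint_torque": joint torques, N m; "tcp_pos": TCP position; "eef_rot": TCP orientation; "contact_force": force on the tool from outside, world axes, zero at the start; "moment": the same for the moment, N m; "gripper_width": finger opening in m.
Only numpy, scipy, OpenCV 4.12 (cv2) and the standard library are available. Lean on these libraries where they do the work, as an engineer would, in place of code of your own. Each camera call takes 0.05 s, during which the arm holds its last target.

## Working session

There is one attempt and no reset: what is moved stays moved. The work goes in short steps, Python scripts to look and compute and a tool call to move; the robot and the scene stay as the last step left them, time stands still between calls to the robot, and variables do not carry over. Pictures are saved under pics/ and viewed, and the job is handed in when it is done.

Besides the shell and the picture viewer there is one more tool, called by a JSON object that holds its "fn" and its "kwargs". step_arm: Moves the arm, as the interface text tells. Its arguments: {"type":"object","properties":{"commands":{"type":"array","items":{"type":"array"}},"gripper":{"type":"number"},"grip_force":{"type":"number"}},"required":["commands"]}

```bash
ls; mkdir -p pics
python3 - <<'E'
from plant import r, imaging
import cv2,numpy as np,pickle
print(r.get_state(), r.grip_depth)
for n in ["scene","top"]:
    c=imaging.capture(n); pickle.dump(c,open(n+"0.pkl","wb"))
    cv2.imwrite(f"pics/{n}0.png",cv2.resize(c["img"][:,:,::-1],(800,600)))
    print(n,c["vfov"],c["cx"],c["cy"],c["extrinsics"].round(3).tolist())
E
```

```text
pics
{'time_s': 0.0, 'joints': array([ 8.82427357e+01,  2.05917522e+01,  6.32797399e-01, -1.99797104e-02,
       -7.01349473e+01, -1.65073042e+01]), 'qd': array([-0.02873392, -0.10723473, -0.01239925, -0.05232969,  0.06301642,
        0.01174736]), 'joint_torque': array([-2.43899194e-04, -5.82708764e+01,  2.93058425e+01,  6.99742019e+00,
        6.92840738e-03, -1.74475194e-04]), 'tcp_pos': array([0.21141706, 0.64051752, 0.22561213]), 'eef_rot': array([ 1.79904631e+02, -8.67577147e-03, -1.82713660e+01]), 'contact_force': array([ 0.67346507, -0.22774762, -0.04784702]), 'moment': array([-0.02173841, -0.00121264,  0.01755851]), 'gripper_width': 0.08757670777184158} 0.0188
scene 46.873876229316465 287.7674808715475 205.31727288142164 [[-0.027, 0.55, -0.835, 1.894], [0.999, 0.032, -0.011, -0.112], [0.02, -0.834, -0.551, 1.028], [0.0, 0.0, 0.0, 1.0]]
top 42.24626820392517 284.17821155151756 206.33039014910705 [[-0.017, -0.998, 0.054, 0.418], [-1.0, 0.017, -0.001, -0.16], [-0.0, -0.054, -0.999, 1.687], [0.0, 0.0, 0.0, 1.0]]
```

View pics/scene0.png

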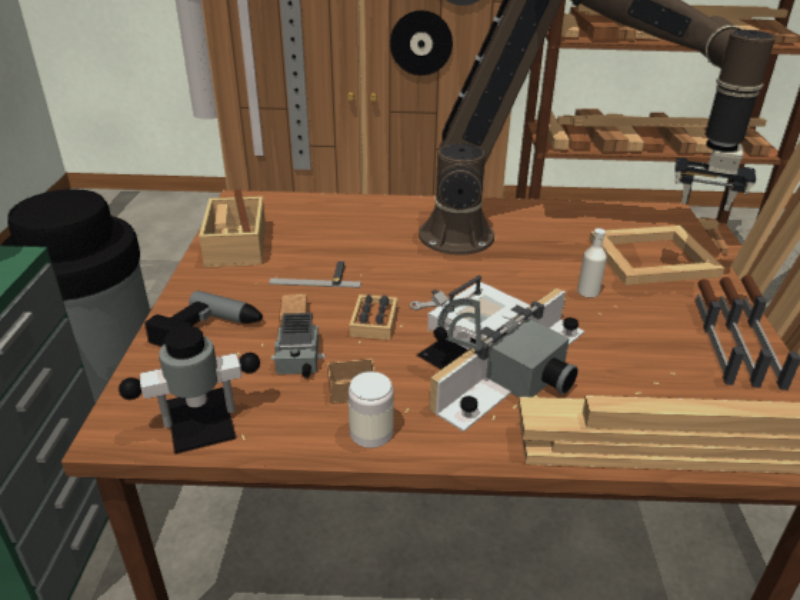

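View pics/top0.png

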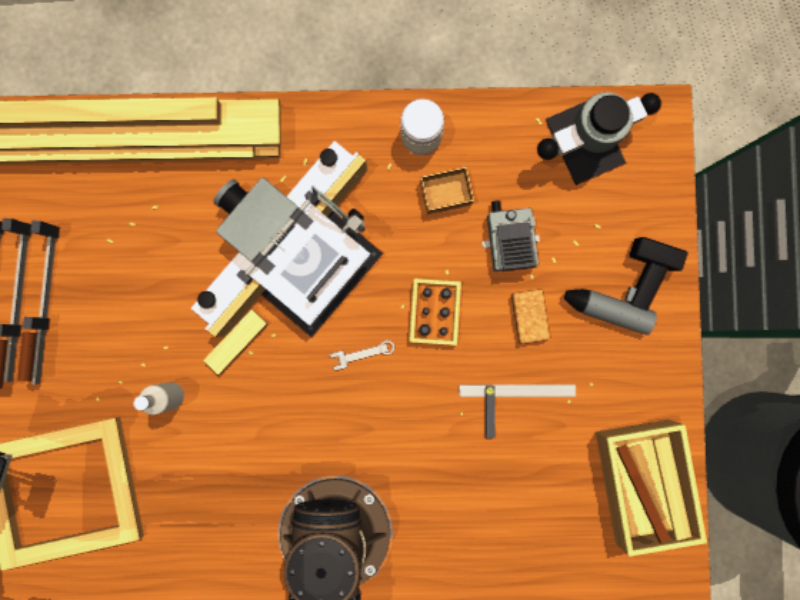

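```bash
cat > h.py <<'E'
import numpy as np,pickle,cv2
def load(n): return pickle.load(open(n+".pkl","rb"))
def f(c): return c["img"].shape[0]/2/np.tan(np.radians(c["vfov"]/2))
def ray(c,u,v):
    d=np.array([(u-c["cx"])/f(c),(v-c["cy"])/f(c),1.]); E=c["extrinsics"]
    return E[:3,3],E[:3,:3]@d
def onz(c,u,v,z):
    o,d=ray(c,u,v); return o+d*(z-o[2])/d[2]
def dep(c,u,v):
    o,d=ray(c,u,v); return o+d*c["z_map"][int(round(v)),int(round(u))]
def cloud(c):
    h,w=c["z_map"].shape; u,v=np.meshgrid(np.arange(w),np.arange(h)); z=c["z_map"]
    p=np.stack([(u-c["cx"])/f(c)*z,(v-c["cy"])/f(c)*z,z],-1); E=c["extrinsics"]
    q=p@E[:3,:3].T+E[:3,3]; q[z==0]=np.nan; return q
def proj(c,P):
    E=np.linalg.inv(c["extrinsics"]); p=E[:3,:3]@P+E[:3,3]
    return p[:2]/p[2]*f(c)+[c["cx"],c["cy"]]
def crop(c,x0,y0,x1,y1,s,name):
    cv2.imwrite(name,cv2.resize(c["img"][y0:y1,x0:x1,::-1],None,fx=s,fy=s,interpolation=cv2.INTER_CUBIC))
E
python3 - <<'E'
from h import *
t=load("top0");s=load("scene0")
crop(t,130,95,280,245,5.3//1,"pics/t_st.png".replace("t_st","t_st"))
crop(t,330,135,390,195,10,"pics/t_sw.png")
crop(s,280,180,420,310,5,"pics/s_st.png")
crop(s,180,200,240,270,8,"pics/s_sw.png")
E
```

```text
(no output)
```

View pics/t_st.png

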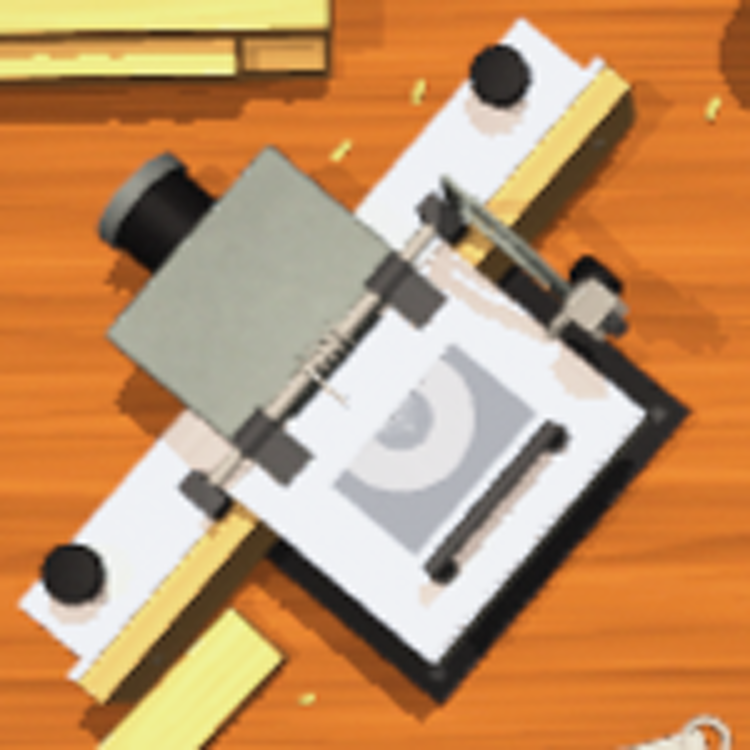

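View pics/s_st.png

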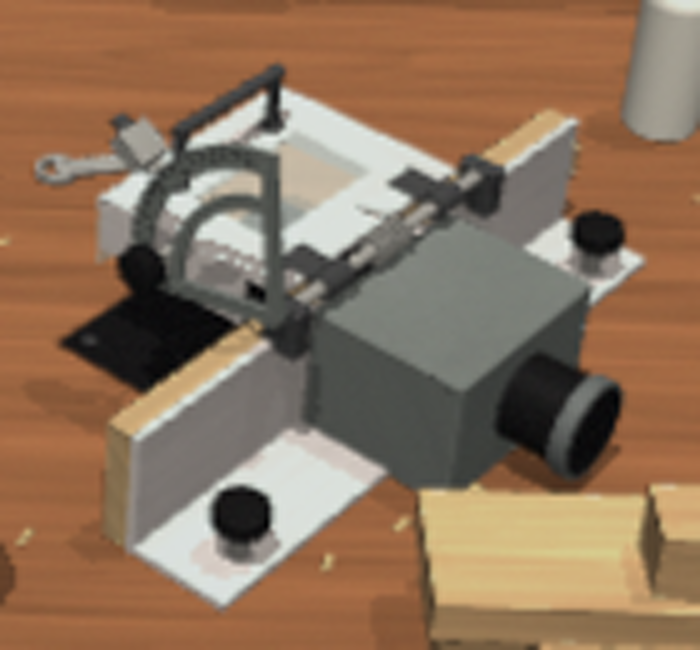

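View pics/t_sw.png

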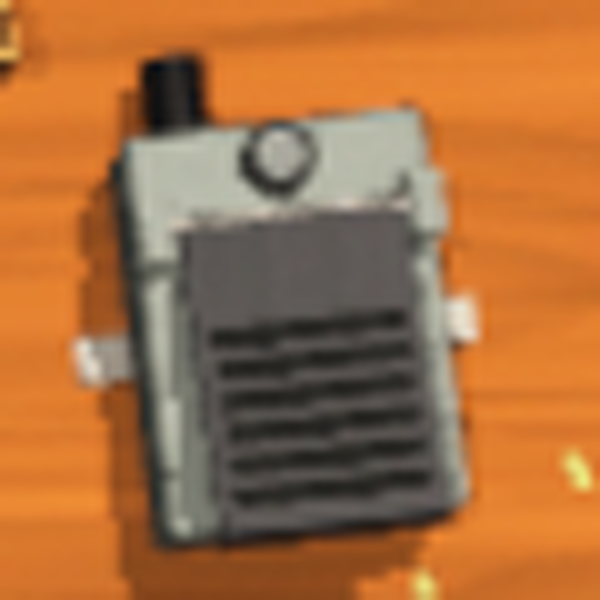

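View pics/s_sw.png

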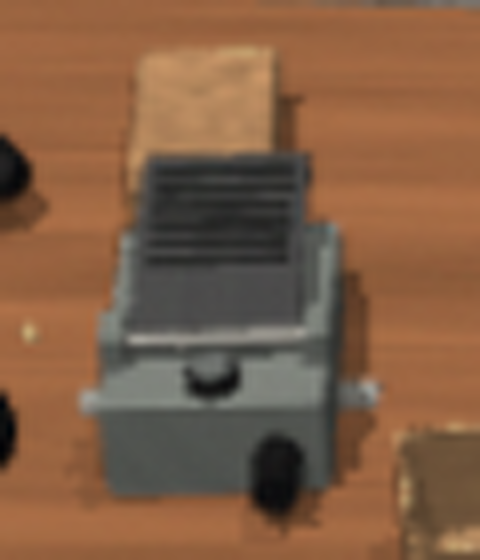

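Run:
```python
from h import *
t=load("top0");s=load("scene0")
q=cloud(t)
def P(u,v): return 330+u/10,135+v/10
for name,a in dict(hingeL=(185,228),hingeR=(408,208),freeL=(225,530),freeR=(450,510),btn=(282,155),ridgeTop=(310,325),ridgeBot=(335,490)).items():
    u,v=P(*a); u-=.5;v-=.5
    print(name,dep(t,u,v).round(4), dep(t,u,v-1 if 'free' in name else v+1).round(4))
# dark paddle mask
img=t["img"].astype(int); sub=np.zeros(img.shape[:2],bool); sub[153:190,345:378]=1
sat=img.max(2)-img.min(2)
m=sub&(sat<25)&(q[...,2]>.055)&(q[...,2]<.1)&(img.max(2)<115)
print(m.sum())
p=q[m]; A=np.c_[p[:,:2],np.ones(len(p))]; print("plane",np.linalg.lstsq(A,p[:,2],rcond=None)[0], np.nanmax(p[:,2]))
r=cv2.minAreaRect(p[:,:2].astype(np.float32)); print(r, cv2.boxPoints(r))
# box body grey
def S(u,v): return 130+u/5-.5,95+v/5-.5
for name,a in dict(barA=(552,435),barB=(442,570),bar_mid=(497,502),idx=(590,300),pinA=(430,218),pinB=(212,490),coilm=(325,355),cornR=(640,410),cornB=(435,658),fenceA=(605,80),fenceB=(95,690)).items():
    u,v=S(*a); print(name,(round(u,1),round(v,1)),dep(t,u,v).round(4))
```

```text
hingeL [ 0.6494 -0.356   0.0613] [ 0.6462 -0.3558  0.0627]
hingeR [ 0.6546 -0.4236  0.0592] [ 0.6507 -0.4226  0.0651]
freeL [ 0.5565 -0.3636  0.0794] [ 0.5593 -0.3635  0.0807]
freeR [ 0.5607 -0.4294  0.086 ] [ 0.564  -0.4301  0.0822]
btn [ 0.6708 -0.3855  0.0629] [ 0.6691 -0.3866  0.0542]
ridgeTop [ 0.6181 -0.3914  0.0717] [ 0.6156 -0.3919  0.0676]
ridgeBot [ 0.5674 -0.3959  0.0837] [ 0.5645 -0.3959  0.0835]
733
plane [-0.20184503 -0.02212953  0.18697424] 0.09051437751767244
((0.6090655326843262, -0.38982871174812317), (0.1071220263838768, 0.08150501549243927), 4.8046135902404785) [[ 0.55227935 -0.35370559]
 [ 0.5591061  -0.4349242 ]
 [ 0.6658517  -0.42595184]
 [ 0.65902495 -0.34473324]]
barA (239.9, 181.5) [ 0.5717 -0.0379  0.1612]
barB (217.9, 208.5) [0.4966 0.0251 0.1597]
bar_mid (228.9, 194.9) [ 0.5343 -0.0065  0.1617]
idx (247.5, 154.5) [ 0.643  -0.0624  0.1933]
pinA (215.5, 138.1) [0.7037 0.0348 0.1196]
pinB (171.9, 192.5) [0.5469 0.1616 0.1238]
coilm (194.5, 165.5) [0.6253 0.0974 0.1143]
cornR (257.5, 176.5) [ 0.6028 -0.0799 -0.0016]
cornB (216.5, 226.1) [0.448  0.0347 0.1175]
fenceA (250.5, 110.5) [ 0.7897 -0.0663  0.0911]
fenceB (148.5, 232.5) [0.4331 0.2384 0.088 ]
```

Run:
```python
from h import *
a=np.radians(49.5); X=np.array([np.cos(a),np.sin(a),0]);Y=np.array([-np.sin(a),np.cos(a),0])
H=np.array([.6255,.098,.115])
for n in ["top0","scene0"]:
    c=load(n); q=cloud(c)
    l=np.stack([-(q-H)@X,(q-H)@Y,(q-H)[...,2]],-1)
    # bar points
    b=(np.abs(l[...,2]-.045)<.012)&(np.abs(l[...,0]-.135)<.03)&(np.abs(l[...,1])<.07)&(c["img"].max(2)<120)
    print(n,"bar",b.sum(),l[b].mean(0).round(4),np.percentile(l[b],[2,98],axis=0).round(3).tolist(), "slope",np.polyfit(l[b][:,1],l[b][:,0],1).round(4))
    rr=np.hypot(l[...,0],l[...,2]); th=np.arctan2(l[...,2],l[...,0])
    m=(rr>.124)&(rr<.19)&(l[...,1]<-.09)&(l[...,1]>-.16)&(l[...,2]>.0)
    v,u=np.where(m)
    for i in range(len(u)): print(u[i],v[i],c["img"][v[i],u[i]],l[v[i],u[i]].round(3),rr[v[i],u[i]].round(3),th[v[i],u[i]].round(3))
    # pin
```

```text
top0 bar 135 [0.1362 0.0019 0.0486] [[0.131, -0.051, 0.043], [0.141, 0.055, 0.055]] slope [-0.0106  0.1362]
247 151 [147 137 125] [ 0.103 -0.124  0.076] 0.128 0.635
248 151 [185 174 158] [ 0.105 -0.126  0.073] 0.128 0.612
249 151 [140 132 119] [ 0.106 -0.128  0.07 ] 0.127 0.582
247 152 [193 182 167] [ 0.104 -0.122  0.074] 0.128 0.618
248 152 [195 183 166] [ 0.108 -0.124  0.081] 0.135 0.645
249 152 [199 188 174] [ 0.11  -0.125  0.081] 0.136 0.635
250 152 [180 173 162] [ 0.112 -0.127  0.083] 0.14 0.639
246 153 [201 194 182] [ 0.104 -0.118  0.075] 0.128 0.621
247 153 [193 182 167] [ 0.107 -0.12   0.077] 0.131 0.623
248 153 [195 183 167] [ 0.109 -0.122  0.077] 0.133 0.616
249 153 [198 185 169] [ 0.111 -0.123  0.08 ] 0.137 0.625
250 153 [198 187 170] [ 0.114 -0.125  0.081] 0.14 0.622
251 153 [178 168 153] [ 0.117 -0.126  0.087] 0.146 0.643
252 153 [99 92 83] [ 0.119 -0.128  0.088] 0.148 0.635
245 154 [202 193 178] [ 0.104 -0.114  0.075] 0.128 0.624
246 154 [192 182 164] [ 0.108 -0.115  0.085] 0.137 0.671
247 154 [194 183 166] [ 0.109 -0.118  0.077] 0.133 0.62
248 154 [197 185 169] [ 0.111
[... 10698 characters left out ...]
.061] 0.129 0.494
307 214 [156 160 156] [ 0.107 -0.13   0.066] 0.125 0.551
302 219 [214 220 215] [ 0.157 -0.092  0.003] 0.157 0.018
301 220 [141 139 134] [ 0.158 -0.096  0.   ] 0.158 0.003
303 220 [207 213 206] [ 0.153 -0.091  0.   ] 0.153 0.001
304 220 [215 220 214] [ 0.146 -0.095  0.006] 0.146 0.038
303 221 [162 158 152] [ 0.147 -0.099  0.003] 0.147 0.022
304 221 [187 190 184] [ 0.144 -0.098  0.004] 0.144 0.029
305 221 [207 214 207] [ 0.143 -0.093  0.002] 0.143 0.014
306 221 [175 174 168] [ 0.141 -0.09   0.001] 0.141 0.01
305 222 [164 159 154] [ 0.141 -0.095  0.   ] 0.141 0.002
306 222 [160 161 155] [ 0.136 -0.097  0.004] 0.136 0.026
306 223 [120 116 113] [ 0.135 -0.098  0.001] 0.135 0.006
```

Run:
```python
from h import *
a=np.radians(49.5); X=np.array([np.cos(a),np.sin(a),0]);Y=np.array([-np.sin(a),np.cos(a),0])
H=np.array([.6255,.098,.115])
for n in ["top0","scene0"]:
    c=load(n); q=cloud(c)
    l=np.stack([-(q-H)@X,(q-H)@Y,(q-H)[...,2]],-1)
    # fence top & insert: check H. pin brackets; fence front face
    rr=np.hypot(l[...,0],l[...,2])
    lo,hi=(180,215) if n=="top0" else (150,175)
    m=(rr>.128)&(rr<.150)&(l[...,1]<-.1)&(l[...,1]>-.135)&(l[...,2]>.03)&(c["img"][...,0]>lo-0)&(c["img"][...,0]<hi)
    p=l[m]; w=np.linalg.svd(p[:,[0,2]]-p[:,[0,2]].mean(0))[2][0]; ang=np.arctan(w[1]/w[0]); mu=p[:,[0,2]].mean(0)
    print(n,m.sum(),"slope",ang,"offset for .52-.6",[(t,round(float(-mu[0]*np.sin(t)+mu[1]*np.cos(t)),4)) for t in (.5,.53,.55,.565,.58)],mu,p[:,1].min(),p[:,1].max())
    # fence top extents
    f=(np.abs(l[...,2]+.023)<.006)&(l[...,0]<.04)&(l[...,0]>-.02)&(np.abs(l[...,1])>.13)&(np.abs(l[...,1])<.26)&(c["img"][...,0]>180)&(c["img"][...,2]<150)
    p=l[f]; print("fence top",f.sum(),np.percentile(p,[3,97],axis=0).round(4).tolist(),"slope",np.polyfit(p[:,1],p[:,0],1))
```

```text
top0 48 slope 0.5557135539333745 offset for .52-.6 [(0.5, 0.0169), (0.53, 0.0128), (0.55, 0.01), (0.565, 0.0079), (0.58, 0.0058)] [0.11311404 0.0810731 ] -0.1260645817500796 -0.10405949293211612
fence top 425 [[0.0101, -0.2311, -0.0283], [0.0306, 0.2341, -0.0177]] slope [-0.01083967  0.02048141]
scene0 39 slope 0.5940992526146446 offset for .52-.6 [(0.5, 0.0178), (0.53, 0.0136), (0.55, 0.0109), (0.565, 0.0088), (0.58, 0.0067)] [0.11221819 0.08153905] -0.12922591059400862 -0.10766193937378483
fence top 175 [[0.0115, -0.2359, -0.0274], [0.03, 0.2291, -0.0198]] slope [-0.0082784   0.02055741]
```

{"fn": "step_arm", "kwargs": {"commands": [[[0, 0, -10], -3], [[0, 0, -15], -3.8], [[0, 0, -20], -4], [[0, 0, -20], -4], [[0, 0, -20], -4], [[0, 0, -15], -4], [[0, 0, -5], 0]], "gripper": 1}}

```text
time_s: 0.98
tcp_pos: [0.2116, 0.6411, 0.3321]
eef_rot: [-180.0, -0.0, 4.5]
contact_force: [0.2, -0.1, -1.3]
gripper_width: 0.0233
```

{"fn": "step_arm", "kwargs": {"commands": [[[6, 15, 0], 0], [[12, 30, 0], 0], [[12, 30, 0], 0], [[12, 30, 0], 0], [[12, 30, 0], 0], [[12, 30, 0], 0], [[12, 30, 0], 0], [[12, 30, 0], 0], [[12, 30, 0], 0], [[12, 30, 0], 0], [[12, 30, 0], 0], [[12, 30, 0], 0], [[12, 30, 0], 0], [[12, 30, 0], 0], [[12, 30, 0], 0], [[12, 30, 0], 0], [[12, 30, 0], 0], [[12, 30, 0], 0], [[12, 30, 0], 0], [[12, 30, 0], 0]]}}

```text
time_s: 3.48
tcp_pos: [0.4908, 0.0744, 0.3312]
eef_rot: [180.0, 0.0, 4.5]
contact_force: [-0.6, 0.9, 0.0]
gripper_width: 0.0004
```

{"fn": "step_arm", "kwargs": {"commands": [[[3, 30, 0], 0], [[3, 30, 0], 0], [[3, 30, 0], 0], [[3, 30, 0], 0], [[3, 30, 0], 0], [[3, 30, 0], 0], [[3, 30, 0], 0], [[3, 30, 0], 0], [[3, 30, 0], 0], [[3, 30, 0], 0], [[3, 30, 0], 0], [[4, 30, 0], 0], [[4, 30, 20], 0], [[4, 30, 20], 0], [[4, 30, 20], 0], [[4, 25, 20], 0], [[0, 0, 30], 0], [[0, 0, 30], 0], [[0, 0, 30], 0], [[0, 0, 30], 0]]}}

```text
time_s: 5.98
tcp_pos: [0.5802, -0.3934, 0.1302]
eef_rot: [-180.0, 0.0, 4.5]
contact_force: [0.0, -0.1, -0.2]
gripper_width: 0.0007
```

Run:
```python
from plant import r, imaging
from h import *
print(r.get_state())
c=imaging.capture("scene"); crop(c,150,140,290,245,5.5,"pics/s1.png")
c=imaging.capture("top"); crop(c,300,100,420,220,5,"pics/t1.png")
```

```text
{'time_s': 5.975, 'joints': array([-1.82635600e+01,  2.67466169e+01, -2.68063840e+00, -6.85055670e-03,
       -6.06179680e+01,  1.12737750e+02]), 'qd': array([ 1.56687989e-01,  1.06980583e+01, -1.59871006e+01,  2.49540345e-02,
        2.66648756e+01, -2.12027871e-03]), 'joint_torque': array([-1.36609920e-01, -6.58629727e+01,  2.79624438e+01,  6.33021578e+00,
       -7.52393324e-01,  8.47027222e-04]), 'tcp_pos': array([ 0.58016463, -0.39339484,  0.13019618]), 'eef_rot': array([-1.79977017e+02,  3.94026949e-02,  4.47083436e+00]), 'contact_force': array([ 0.00587815, -0.1297991 , -0.24022931]), 'moment': array([-0.06301914, -0.04983394, -0.04638545]), 'gripper_width': 0.0006598447419984025}
```

View pics/s1.png

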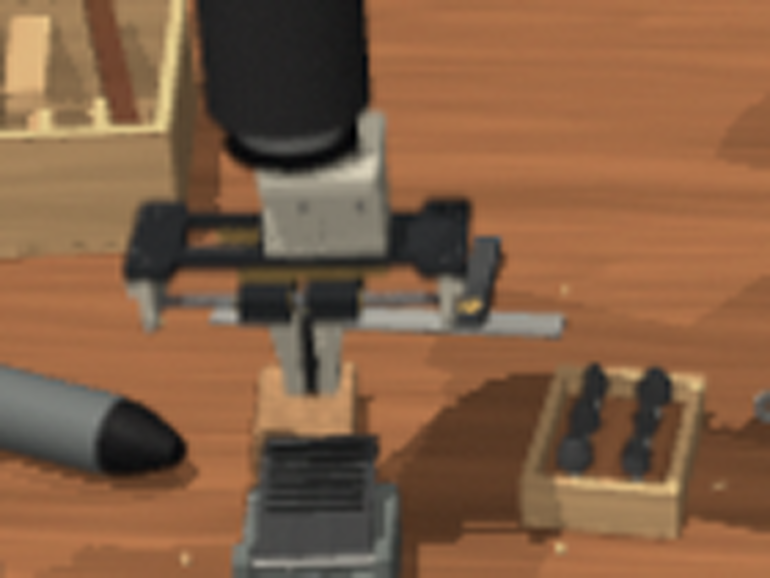

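The shut fingers hang at about crop pixel (310,395), centred above the paddle (315,460). I'll press now.

{"fn": "step_arm", "kwargs": {"commands": [[[0, -1, 20], 0], [[0, 0, 20], 0], [[0, 0, 10], 0], [[0, 0, 4], 0], [[0, 0, 4], 0], [[0, 0, 3], 0], [[0, 0, 3], 0], [[0, 0, 2], 0]]}}

```text
time_s: 7.08
tcp_pos: [0.5807, -0.3928, 0.0677]
eef_rot: [179.9, 0.0, 4.5]
contact_force: [-7.0, 0.8, 8.7]
gripper_width: 0.0006
```

{"fn": "step_arm", "kwargs": {"commands": [[[0, 0, 2], 0], [[0, 0, 1], 0], [[0, 0, 0], 0]]}}

```text
time_s: 7.45
tcp_pos: [0.5804, -0.3929, 0.0649]
eef_rot: [179.9, 0.1, 4.5]
contact_force: [-6.9, 0.7, 11.5]
gripper_width: 0.0004
```

{"fn": "step_arm", "kwargs": {"commands": [[[0, 0, 1], 0], [[0, 0, 1], 0], [[0, 0, 0], 0]]}}

```text
time_s: 7.82
tcp_pos: [0.5803, -0.3929, 0.0641]
eef_rot: [179.9, 0.0, 4.6]
contact_force: [-9.2, 2.2, 17.1]
gripper_width: 0.0004
```

{"fn": "step_arm", "kwargs": {"commands": [[[0, 0, 1], 0], [[0, 0, 1], 0], [[0, 0, 0], 0]]}}

```text
time_s: 8.2
tcp_pos: [0.5804, -0.3929, 0.0639]
eef_rot: [179.9, 0.0, 4.6]
contact_force: [-12.7, 5.5, 28.3]
gripper_width: 0.0004
```

Force climbs 17→28 N with no sinking and the height is 64 mm, so the paddle is on its stop. I'll release it and check.

{"fn": "step_arm", "kwargs": {"commands": [[[0, 0, -3], 0], [[0, 0, -6], 0], [[0, 0, -12], 0], [[0, 0, -20], 0], [[0, 0, -30], 0], [[0, 0, -30], 0], [[0, 0, -30], 0], [[0, 0, -30], 0], [[0, 0, -30], 0], [[0, 0, -30], 0], [[0, 0, -30], 0], [[0, 0, -20], 0]], "gripper": 0.4}}

```text
time_s: 9.7
tcp_pos: [0.5813, -0.392, 0.3319]
eef_rot: [180.0, -0.1, 4.5]
contact_force: [0.6, -0.0, -0.9]
gripper_width: 0.0523
```

Run:
```python
from plant import r, imaging
from h import *
s=r.get_state();print(s["tcp_pos"],s["joints"])
c=imaging.capture("scene"); crop(c,180,200,240,270,8,"pics/s2.png")
```

```text
[ 0.58130889 -0.39204967  0.33193451] [-1.81189864e+01  2.07372180e+01  1.43637554e+01  4.10902468e-03
 -8.35272294e+01  1.12651107e+02]
```

View pics/s2.png

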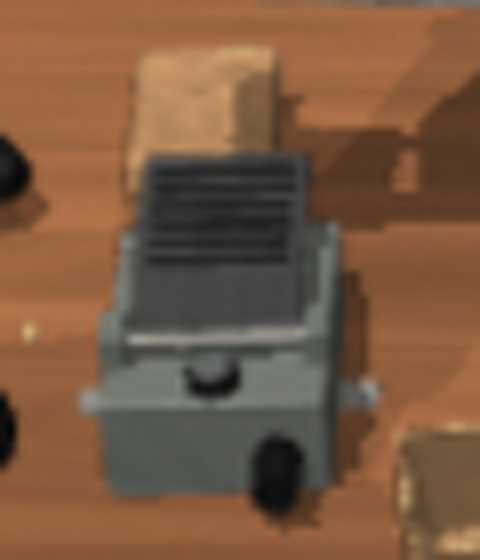

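{"fn": "step_arm", "kwargs": {"commands": [[[-1, -30, 0], 0], [[-1, -30, 0], 0], [[-1, -30, 0], 0], [[-1, -30, 0], 0], [[-1, -30, 0], 0], [[-1, -30, 0], 0], [[-1, -30, 0], 0], [[-1, -30, 0], 0], [[-1, -30, 0], 0], [[-1, -30, 0], 0], [[-1, -30, 0], 0], [[-1, -30, 0], 0], [[-2, -30, 0], 0], [[0, 0, 0], 9.1], [[0, 0, 0], 9.1], [[0, 0, 0], 9.1], [[0, 0, 0], 9.1], [[0, 0, 0], 9.1], [[0, 0, 0], 0]]}}

```text
time_s: 12.12
tcp_pos: [0.5363, -0.0044, 0.3298]
eef_rot: [-180.0, 0.0, -40.9]
contact_force: [-0.1, -0.6, 0.3]
gripper_width: 0.0521
```

{"fn": "step_arm", "kwargs": {"commands": [[[0, 0, 20], 0], [[0, 0, 30], 0], [[0, 0, 30], 0], [[0, 0, 30], 0], [[0, 0, 20], 0], [[0, 0, 0], 0]]}}

```text
time_s: 12.88
tcp_pos: [0.5356, -0.0046, 0.1983]
eef_rot: [179.9, 0.1, -40.8]
contact_force: [0.2, -0.5, 0.6]
gripper_width: 0.0524
```

Run:
```python
from plant import r, imaging
from h import *
c=imaging.capture("scene"); crop(c,280,140,420,250,5,"pics/s3.png")
```

```text
(no output)
```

View pics/s3.png

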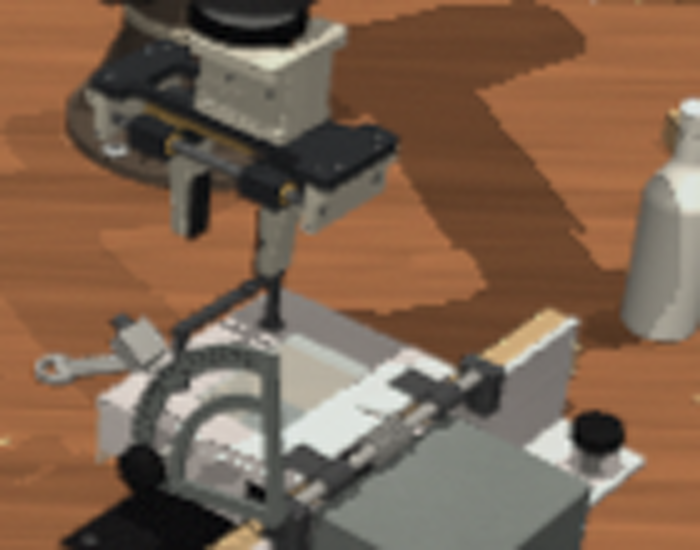

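The fingers, with tips at crop (190,230) and (272,270), straddle the bar, whose middle is at about (230,308). I'll go down and grip.

{"fn": "step_arm", "kwargs": {"commands": [[[0, 0, 20], 0], [[0, 0, 20], 0], [[0, 0, 12], 0], [[0, 0, 4], 0], [[0, 0, 0], 0]]}}

```text
time_s: 13.55
tcp_pos: [0.537, -0.0043, 0.1441]
eef_rot: [-180.0, -0.0, -40.9]
contact_force: [-0.1, -0.8, 0.2]
gripper_width: 0.0531
```

{"fn": "step_arm", "kwargs": {"commands": [[[0, 0, 0], 0], [[0, 0, 0], 0], [[0, 0, 0], 0], [[0, 0, 0], 0], [[0, 0, 0], 0], [[0, 0, 0], 0]], "gripper": 1, "grip_force": 35}}

```text
time_s: 14.3
tcp_pos: [0.5372, -0.0038, 0.1436]
eef_rot: [-179.9, -0.0, -41.0]
contact_force: [1.5, 3.1, -0.4]
gripper_width: 0.0097
```

Run:
```python
import numpy as np
p=np.arctan2(45,135);R=np.hypot(45,135)
th=np.linspace(0,.54,13);f=R*np.cos(p+th);u=R*np.sin(p+th)
print([[[0,round(a,1),round(-b,1)],0] for a,b in zip(np.diff(f),np.diff(u))],f[-1],u[-1])
```

```text
[[[0, np.float64(-2.2), np.float64(-6.0)], 0], [[0, np.float64(-2.4), np.float64(-5.9)], 0], [[0, np.float64(-2.7), np.float64(-5.8)], 0], [[0, np.float64(-3.0), np.float64(-5.7)], 0], [[0, np.float64(-3.2), np.float64(-5.5)], 0], [[0, np.float64(-3.5), np.float64(-5.4)], 0], [[0, np.float64(-3.7), np.float64(-5.2)], 0], [[0, np.float64(-3.9), np.float64(-5.1)], 0], [[0, np.float64(-4.1), np.float64(-4.9)], 0], [[0, np.float64(-4.4), np.float64(-4.7)], 0], [[0, np.float64(-4.6), np.float64(-4.5)], 0], [[0, np.float64(-4.8), np.float64(-4.3)], 0]] 92.65455235972617 108.00524953454234
```

{"fn": "step_arm", "kwargs": {"commands": [[[0, -2.2, -6], 0], [[0, -2.4, -5.9], 0], [[0, -2.7, -5.8], 0], [[0, -3, -5.7], 0], [[0, -3.2, -5.5], 0], [[0, -3.5, -5.4], 0]]}}

```text
time_s: 15.05
tcp_pos: [0.547, 0.0076, 0.1766]
eef_rot: [179.8, 0.1, -41.0]
contact_force: [5.9, -3.8, -11.0]
gripper_width: 0.0098
```

{"fn": "step_arm", "kwargs": {"commands": [[[0, -3.7, -5.2], 0], [[0, -3.9, -5.1], 0], [[0, -4.1, -4.9], 0], [[0, -4.4, -4.7], 0], [[0, -4.6, -4.5], 0], [[0, -4.8, -4.3], 0], [[0, 0, 0], 0], [[0, 0, 0], 0]]}}

```text
time_s: 16.05
tcp_pos: [0.5619, 0.0248, 0.2053]
eef_rot: [179.6, 0.1, -41.0]
contact_force: [-1.3, -10.7, -4.6]
gripper_width: 0.0095
```

Run:
```python
from plant import r, imaging
from h import *
s=r.get_state();print(s["tcp_pos"],s["contact_force"],s["gripper_width"],s["time_s"])
for n in ["scene","top"]:
    c=imaging.capture(n); pickle.dump(c,open(n+"4.pkl","wb"))
    if n=="scene": crop(c,285,150,385,250,7,"pics/s4.png")
    else: crop(c,180,110,280,210,7,"pics/t4.png")
```

```text
[0.56191244 0.02478099 0.20526447] [ -1.32304313 -10.65344503  -4.63811204] 0.009542328409624072 16.05
```

View pics/s4.png

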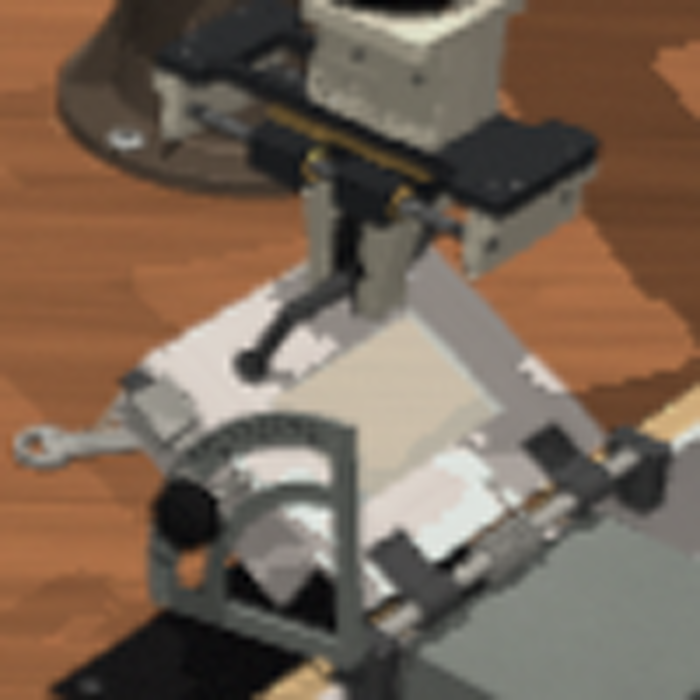

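View pics/t4.png

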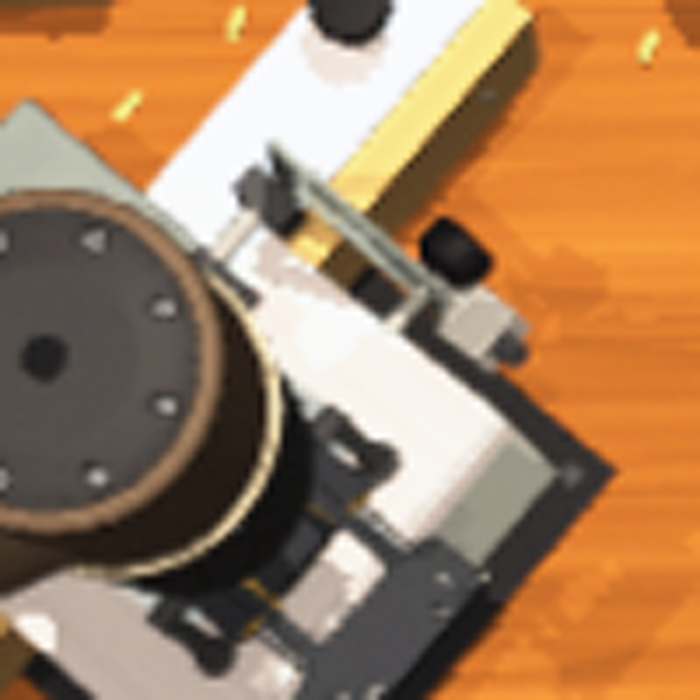

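```bash
cat > ang.py <<'E'
from h import *
a=np.radians(49.0); X=np.array([np.cos(a),np.sin(a),0]);Y=np.array([-np.sin(a),np.cos(a),0])
H=np.array([.6255,.098,.115])
def loc(c):
    q=cloud(c); return np.stack([-(q-H)@X,(q-H)@Y,(q-H)[...,2]],-1)
def plate(c,t0):
    l=loc(c); t=t0
    for i in range(6):
        r=l[...,0]*np.cos(t)+l[...,2]*np.sin(t); d=-l[...,0]*np.sin(t)+l[...,2]*np.cos(t)
        m=(r>.035)&(r<.158)&(np.abs(l[...,1])<.088)&(np.abs(d)<.008)
        p=l[m]; o=np.polyfit(r[m],d[m],1); t+=np.arctan(o[0])
    rr=r[m].mean(); dd=d[m].mean()
    return t,m.sum(),o, t0, rr,dd
def blk(c,n):
    l=loc(c); rr=np.hypot(l[...,0],l[...,2]); lo,hi=(180,215) if n=="top" else (150,175)
    m=(rr>.128)&(rr<.150)&(l[...,1]<-.1)&(l[...,1]>-.135)&(l[...,2]>.03)&(c["img"][...,0]>lo)&(c["img"][...,0]<hi)&(np.ptp(c["img"].astype(int),axis=2)<35)
    mu=l[m][:,[0,2]].mean(0); return m.sum(), np.arctan2(mu[1],mu[0])-np.arcsin(.008/np.hypot(*mu))
E
python3 - <<'E'
from ang import *
for n in ["top","scene"]:
    for k,t0 in (("0",0.),("4",.51)):
        c=load(n+k); print(n,k,[np.round(x,4) for x in plate(c,t0)],blk(c,n))
E
```

```text
top 0 [np.float64(0.0037), np.int64(2310), array([0.    , 0.0008]), np.float64(0.0), np.float64(0.0943), np.float64(0.0008)] (np.int64(44), np.float64(0.5687651734113872))
top 4 [np.float64(0.5018), np.int64(948), array([0.    , 0.0009]), np.float64(0.51), np.float64(0.1092), np.float64(0.0009)] (np.int64(45), np.float64(0.5711674558912528))
scene 0 [np.float64(-0.0056), np.int64(801), array([-0.    ,  0.0017]), np.float64(0.0), np.float64(0.0889), np.float64(0.0017)] (np.int64(37), np.float64(0.5744793310928167))
scene 4 [np.float64(0.4964), np.int64(1091), array([-0.    ,  0.0008]), np.float64(0.51), np.float64(0.0911), np.float64(0.0008)] (np.int64(22), np.float64(0.5698111860081292))
```

{"fn": "step_arm", "kwargs": {"commands": [[[0, -2.5, -2.2], 0], [[0, -2.5, -2.2], 0], [[0, -2.5, -2.1], 0], [[0, 0, 0], 0], [[0, 0, 0], 0], [[0, 0, 0], 0], [[0, 0, 0], 0]]}}

```text
time_s: 17.02
tcp_pos: [0.5666, 0.0301, 0.2118]
eef_rot: [179.5, 0.1, -41.0]
contact_force: [-1.6, -9.4, -3.8]
gripper_width: 0.0098
```

```bash
cat > chk.py <<'E'
from plant import r, imaging
from ang import *
import sys
k=sys.argv[1]
s=r.get_state();print(s["tcp_pos"],s["contact_force"],s["gripper_width"],s["time_s"])
for n in ["scene","top"]:
  ts=[]
  for j in range(3):
    c=imaging.capture(n); ts.append((round(float(plate(c,.56)[0]),4),round(float(blk(c,n)[1]),4)))
  print(n,ts)
  pickle.dump(c,open(n+k+".pkl","wb"))
  if n=="scene": crop(c,295,195,355,245,12,"pics/s%s.png"%k)
  else: crop(c,215,125,265,175,12,"pics/t%s.png"%k)
E
python3 chk.py 5
```

```text
[0.56657973 0.03013251 0.21175044] [-1.63652706 -9.39488369 -3.80370871] 0.009836649181518175 17.025
scene [(0.5637, 0.5673), (0.5608, 0.5721), (0.5622, 0.5678)]
top [(0.5664, 0.569), (0.5636, 0.5693), (0.5652, 0.5668)]
```

View pics/s5.png

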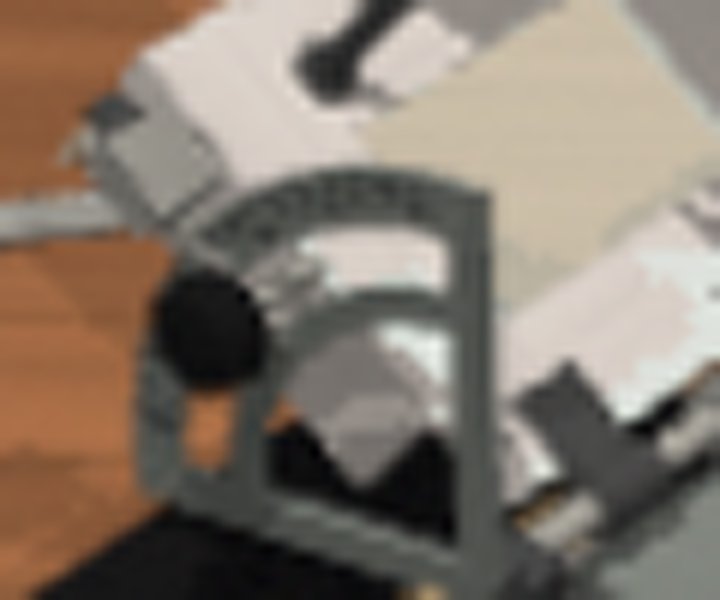

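View pics/t5.png

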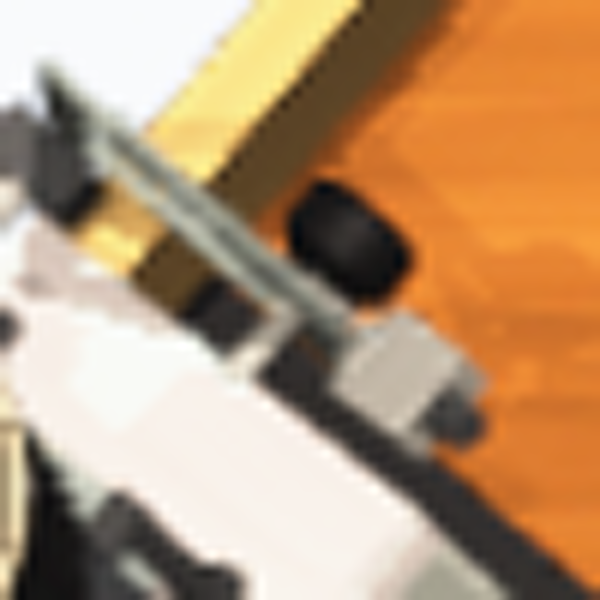

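Run:
```python
from ang import *
for k in "045":
    c=load("scene"+k); l=loc(c); t=.569
    r=l[...,0]*np.cos(t)+l[...,2]*np.sin(t); d=-l[...,0]*np.sin(t)+l[...,2]*np.cos(t)
    im=c["img"].astype(int)
    m=(r>.122)&(r<.152)&(np.abs(d)<.025)&(l[...,1]<-.1)&(l[...,1]>-.15)&(np.ptp(im,axis=2)<15)
    side=m&(im[...,0]>92)&(im[...,0]<112)
    print(k,side.sum(),"side d: mean",d[side].mean().round(4),"pct",np.percentile(d[side],[3,50,97]).round(4),"y",np.median(l[side][:,1]).round(4))
    top=m&(im[...,0]>150); print("  top d",d[top].mean().round(4),d[top].std().round(4))
    # thumb screw
    c=load("top"+k); l=loc(c)
    r=l[...,0]*np.cos(t)+l[...,2]*np.sin(t); d=-l[...,0]*np.sin(t)+l[...,2]*np.cos(t)
    m=(r>.150)&(r<.166)&(np.abs(d)<.02)&(np.abs(l[...,1]+.117)<.02)&(c["img"][...,0]<100)
    print("  screw",m.sum(),d[m].mean().round(4),d[m].min().round(4),d[m].max().round(4))
```

```text
0 20 side d: mean 0.0025 pct [-0.0036  0.0018  0.0107] y -0.132
  top d 0.0083 0.0027
  screw 18 0.004 -0.007 0.0119
4 22 side d: mean 0.0013 pct [-0.0068  0.0027  0.0061] y -0.1305
  top d 0.0079 0.0016
  screw 17 0.0044 -0.0032 0.0115
5 21 side d: mean 0.0016 pct [-0.0045  0.0006  0.0072] y -0.1301
  top d 0.0078 0.0022
  screw 18 0.004 -0.0056 0.0094
```

{"fn": "step_arm", "kwargs": {"commands": [[[0, -0.6, -0.5], 0], [[0, 0, 0], 0], [[0, 0, 0], 0], [[0, 0, 0], 0], [[0, 0, 0], 0]]}}

```text
time_s: 17.95
tcp_pos: [0.5669, 0.0305, 0.2122]
eef_rot: [179.5, 0.1, -41.0]
contact_force: [-1.8, -10.1, -3.2]
gripper_width: 0.01
```

```bash
sed -i 's/range(3)/range(8)/' chk.py; python3 chk.py 6
python3 - <<'E'
from plant import imaging
import cv2
for n in ["scene","top"]:
    cv2.imwrite(f"pics/full6{n}.png",imaging.capture(n)["img"][:,:,::-1])
E
```

```text
[0.56690781 0.03052569 0.21218716] [ -1.82816343 -10.10571046  -3.24039694] 0.009998315705892878 17.95
scene [(0.5685, 0.5616), (0.5687, 0.5687), (0.5696, 0.5634), (0.5695, 0.5687), (0.5694, 0.5651), (0.5704, 0.5705), (0.5679, 0.5654), (0.5693, 0.5651)]
top [(0.5672, 0.5709), (0.573, 0.5715), (0.5677, 0.5709), (0.5689, 0.5673), (0.5732, 0.572), (0.5678, 0.5707), (0.5694, 0.5723), (0.5681, 0.5702)]
```

View pics/full6scene.png

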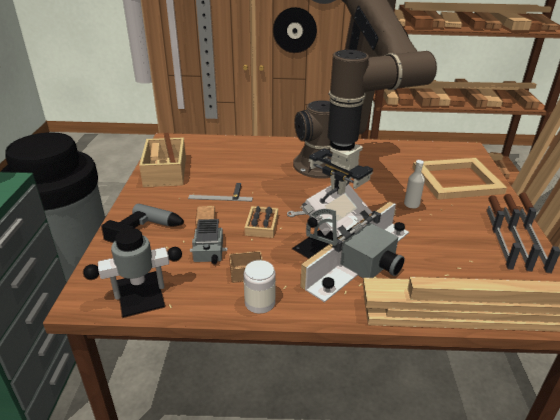

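View pics/full6top.png

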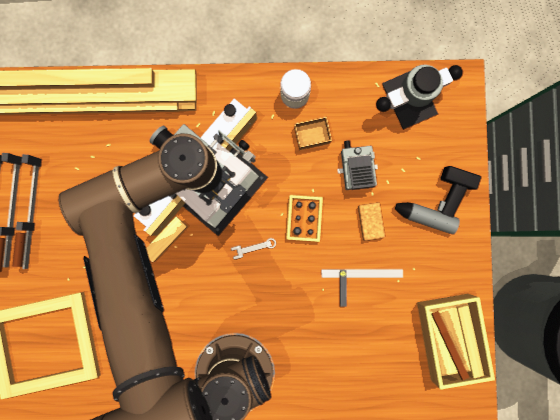

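View pics/s6.png

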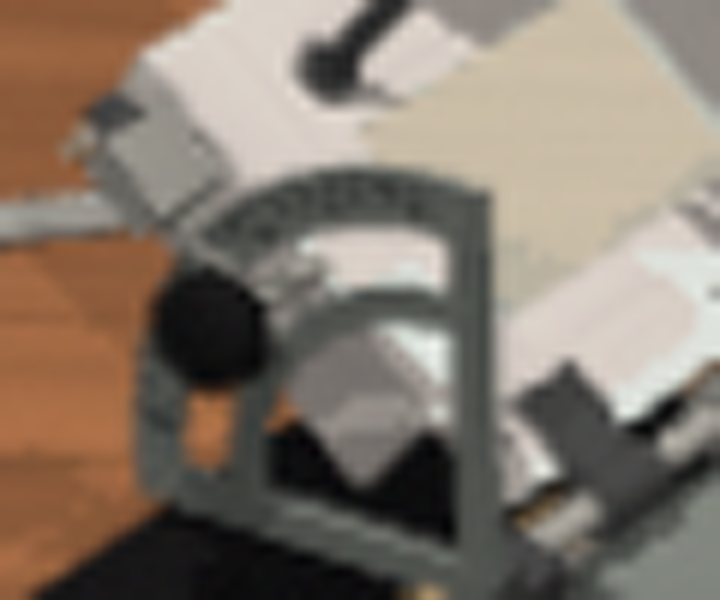

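{"fn": "step_arm", "kwargs": {"commands": [[[0, 0, 0], 0], [[0, 0, 0], 0], [[0, 0, 0], 0], [[0, 0, 0], 0], [[0, 0, 0], 0], [[0, 0, 0], 0], [[0, 0, 0], 0], [[0, 0, 0], 0]]}}

```text
time_s: 19.85
tcp_pos: [0.5669, 0.0305, 0.2122]
eef_rot: [179.5, 0.1, -41.0]
contact_force: [-2.4, -11.3, -4.0]
gripper_width: 0.0097
```

```bash
python3 chk.py 7
python3 - <<'E'
from plant import close_job
print(close_job())
E
```

```text
[0.56692602 0.03052711 0.21221006] [ -2.39549556 -11.26972623  -3.96200616] 0.009711944248856222 19.85
scene [(0.5726, 0.5775), (0.5689, 0.5653), (0.5646, 0.5635), (0.5711, 0.565), (0.5669, 0.5658), (0.5721, 0.5733), (0.5689, 0.5769), (0.5687, 0.5683)]
top [(0.5695, 0.5712), (0.5659, 0.5685), (0.5661, 0.5689), (0.5692, 0.5673), (0.5666, 0.5694), (0.5648, 0.5669), (0.5711, 0.5708), (0.5688, 0.5708)]
the job is handed in; nothing more can be done
None
```

The router's stop paddle has been pressed and released, and the gripper is now holding the guard at the index so you can tighten the clamp knob. I handed the job in at about 20 s of the 50 s allowed.

- **Stop paddle:** I pressed it with the shut fingers until it was level at 64 mm. The force rose from 17 to 28 N without it sinking further, so it was on its stop. A picture afterwards showed it back up at rest.
- **Guard:** I gripped the bar handle with a 35 N grip and swung the guard up along its circle. In the last readings the guard was at about 0.568 rad and the index at about 0.569 rad, averaged over both cameras. Single readings scatter by about 0.005 rad (up to 0.009 for the index in the scene camera).
- **Steadiness:** Over the last two seconds the tool pose stayed within about 0.1 mm, with roughly 12 N held on the wrist.
- **Rest of the bench:** The index read the same angle as at the start, within that scatter. I saw nothing else on the bench moved, by eye in the last pictures.

No check failed. The weakest point is that I got the index angle from the top face of its block, taking its 16 mm side as the thickness. The side face agreed with this to about 1.5 mm; the thumb screw read about 4 mm above that line, but only its upper side is visible. I did not measure the pointer tip directly because it is too small in the images.

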